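# Make up a centrifuge counterweight on the spring scale

### The arm

A 7-joint arm with a two-finger parallel gripper is mounted at the origin on the work surface. World frame = base frame: x ahead of the robot, y to its left, z up, the work surface at z = 0. Lengths are in mm, angles in rad, forces in N, time in s.
With the tool pointing down it reaches from about 375 to 925 mm from the base axis. Payload 3.1 kg.
Tool frame: the origin (TCP) lies between the finger pads; the fingertips stand 11 mm ahead of it and the grasp point (between the pads) lies 8 mm behind it (r.tcp_to_tips is the distance from the TCP to the fingertips, in mm); z points along the fingers, y is the line along which they close (so a half turn about z gives the same grasp; the last joint's range is limited). The gripper opens to 85 mm and grips with 20 to 120 N. Pads are 22 mm wide; open, the fingers measure 114 mm over their backs; the gripper's body (76 mm by 85 mm) begins 54 mm behind the grasp point. The pads swing forward as they close: fully open they stand 13 mm farther back than shut.
Start: joints at [-1.309, 0.383, 0.044, 1.598, -0.018, 1.161, -0.05], TCP at [228.835, 608.39, 242.269] pointing down, gripper open.
Joint ranges: [-2.61, 2.61], [-0.41, 2.15], [-1.48, 1.57], [0, 2.5], [-1.57, 4.71], [0.05, 1.97], [-2.85, 2.85]. Speed limits (rad/s): [2.79, 2.79, 3.14, 3.14, 3.14, 3.14, 3.14].

### API

Orientations are given as a unit quaternion [w, x, y, z].
In Python, from station import r gives the robot as it stands.
- The arm moves only by the tool servo_tool, never from a script. Its argument "moves" is a list that holds one entry, the list of rows, each a list of 4 numbers: the shift along the tool's x, y, z in m, then the turn about the tool's z in rad. In form: [[[tx, ty, tz, twist], ...]]. A call has 1 to 8 rows; each row shifts and turns the commanded pose from where the row before left it, along the tool's axes as they then stand; what a row does not reach is not made up. A row lasts 1/8 s, in which the tool goes at most 62.5 mm and 10.7 degrees, less where a joint would pass 70% of its speed; a pose out of reach is approached as far as the arm can. A call with a gripper value outside its range is refused whole. "jaw" is the finger opening in m, from 0 to 0.0854, set as the call begins (left out, the last holds). The fingers move at their own pace and stop on an object; the grip force is fixed at half the most. Time passes only in rows, so rows that do not move let the fingers close. It gives the time, the measured TCP pose, the force, the opening and the grip force at its end, in the units of the state.
- r.read_state(): the state, without advancing time (a new reading comes with each control period).
- r.get_image(name): name is "scene" or "top" or "wrist"; returns a dict with "pixels" (480x640x3 uint8, red, green, blue), "fx", "fy", "cx", "cy" (pixels), "view" (4x4, takes a point from world to camera coordinates). Camera axes: x right, y down, z forward; pixel columns grow to the right and rows downward; lengths in mm; the calibration is good to about 2 mm. The wrist camera is an equidistant fisheye: a pixel r from the principal point sees the ray r / f radians off the axis. A picture is of the moment at which its call begins. There is no depth.
- r.hand_in(): hands the job in; it is judged then, once.
The state is a dict: "t": time; "q": joint angles; "qd": joint speeds; "joint_efforts": joint torques, N m; "tool_pos": TCP position; "eef_rot": TCP orientation; "ft_force": force on the tool from outside, world axes, zero at the start; "torque": the same for the moment, N m; "width": finger opening in mm; "gripper_force": force on a finger pad.
Only numpy, scipy, OpenCV 4.12 (cv2) and the standard library are available. Lean on these libraries where they do the work, as an engineer would, in place of code of your own. Each camera call takes 0.05 s, during which the arm holds its last target. There are 200 camera calls.

### The job

Make up the counterweight for the centrifuge: add steel balance weights from the stand one at a time to the pockets of the carrier on the spring scale, each pushed fully home until its collar lies flat on the block, until the pan has sunk so far that the needle rests between the two prongs of the limit bracket. Push gently, never so hard that the pan is driven down to its overload stop, leave unused weights in the stand, and do not shift the bracket or the other things on the bench.

Things in the scene. Friction and masses are not known exactly. Their poses are not given: they have to be found in the camera images.
- w1: One of four alike bare steel balance weights standing upright in the stand: round shank 28 mm across and 24 mm long with a tapered foot (22 mm across at the bottom, 10 mm long), then a collar 36 mm across and 4 mm thick, then a plain grip stem 18 mm across and 30 mm long; 58 mm tall, 210 g (each within 7 %). Origin: centre of its underside; z up along its axis.
- w2: One of four alike bare steel balance weights standing upright in the stand: round shank 28 mm across and 24 mm long with a tapered foot (22 mm across at the bottom, 10 mm long), then a collar 36 mm across and 4 mm thick, then a plain grip stem 18 mm across and 30 mm long; 58 mm tall, 210 g (each within 7 %). Origin: centre of its underside; z up along its axis.
- w3: One of four alike bare steel balance weights standing upright in the stand: round shank 28 mm across and 24 mm long with a tapered foot (22 mm across at the bottom, 10 mm long), then a collar 36 mm across and 4 mm thick, then a plain grip stem 18 mm across and 30 mm long; 58 mm tall, 210 g (each within 7 %). Origin: centre of its underside; z up along its axis.
- w4: One of four alike bare steel balance weights standing upright in the stand: round shank 28 mm across and 24 mm long with a tapered foot (22 mm across at the bottom, 10 mm long), then a collar 36 mm across and 4 mm thick, then a plain grip stem 18 mm across and 30 mm long; 58 mm tall, 210 g (each within 7 %). Origin: centre of its underside; z up along its axis.
- stand: Grey plastic weight stand, 115 x 115 x 18 mm, fixed, with four loose recesses 32 mm across and 10 mm deep at (+-27, +-27) mm from its centre. Origin: centre of its underside. A weight standing in it has its origin 8 mm above the bench.
- scale: White spring check scale, fixed to the bench, body 150 x 200 mm and 81 mm high, carrying a sprung steel pan (170 x 190 mm) on a stem. Origin: centre of its underside. Its own +x is the side with the graduated face, its own y runs along the row of pockets.
- pan (a joint): How far the pan has sunk, m: 0 is the upper stop, about 0.004 with the empty carrier, 0.046 the overload stop, which must not be reached. The pan moves straight down, 3.3 mm for each newton put on it, so one balance weight sinks it about 7 mm; it is damped and settles in about a second.
- carrier (a point): White carrier block 62 x 150 x 30 mm, bolted on the pan and moving with it; this point is the centre of its underside. Each of its three bores has a sprung black rubber cheek on its +x side (the scale's x) that grips a shank: a weight stops about 12 mm proud and must be pushed 1 to 3 N beyond its own weight, which sinks the pan too, until its collar lies flat on the block.
- pocket1 (a point): Centre of the mouth of pocket 1 (at the -y end, along the scale's y, 46 mm apart), on the carrier's flat top face, 169 mm above the bench less the pan's sinking. A round bore 31 mm across right through the block, square-edged. A weight fully home has its origin 24 mm below this point.
- pocket2 (a point): Centre of the mouth of pocket 2 (the middle one, along the scale's y, 46 mm apart), on the carrier's flat top face, 169 mm above the bench less the pan's sinking. A round bore 31 mm across right through the block, square-edged. A weight fully home has its origin 24 mm below this point.
- pocket3 (a point): Centre of the mouth of pocket 3 (at the +y end, along the scale's y, 46 mm apart), on the carrier's flat top face, 169 mm above the bench less the pan's sinking. A round bore 31 mm across right through the block, square-edged. A weight fully home has its origin 24 mm below this point.
- pointer (a point): Black needle, 2 mm thick, on the strip that hangs from the pan's edge in front of the graduated face on the scale's +x side; this point is on the needle where it passes the bracket. It moves down with the pan.
- bracket (a point): Middle of the gap of the dark steel limit bracket, a small C on the graduated face: two level prongs 2 mm thick, the clear gap between them 11 mm (needle centre free from -4.5 to +4.5 mm of this point, measured up and down). Preset for the partner bucket, held by friction; not to be moved. Needs two or three weights.
- bottle1: Bystander: small white screw-cap reagent bottle, 32 mm across, 62 mm tall. Origin at its underside. Leave alone.
- bottle2: Bystander: white screw-cap reagent bottle, 36 mm across, 70 mm tall. Origin at its underside. Leave alone.
- vialbox: Bystander: small white vial box with a clear lid, 55 x 55 x 47 mm. Origin at its underside. Leave alone.
- marker: Bystander: marker pen lying flat, 135 mm long, 15 mm thick. Origin at its underside. Leave alone.
- petri: Bystander: closed clear petri dish, 62 mm across, 15 mm high. Origin at its underside. Leave alone.
- jar: Bystander: clear jar with a white lid, 64 mm across, 76 mm tall. Origin at its underside. Leave alone.
Mind the look-alikes: they are no part of the job. Leave any black or blue look-alike of the w1 alone. What is shaped like the w3 but orange is not meant.

How it is judged (in metres and radians):
On the way, in this order (a step that is already met when the one before it is completed fails the run):
1. a first weight is fully home in a pocket and let go (((((horizontal distance between w1 and pocket1 below 0.004 m and z of w1 in the frame of pocket1 below -0.0218 m) or (horizontal distance between w1 and pocket2 below 0.004 m and z of w1 in the frame of pocket2 below -0.0218 m) or (horizontal distance between w1 and pocket3 below 0.004 m and z of w1 in the frame of pocket3 below -0.0218 m)) and contact force between the fingers and w1 below 0.1 N) or (((horizontal distance between w2 and pocket1 below 0.004 m and z of w2 in the frame of pocket1 below -0.0218 m) or (horizontal distance between w2 and pocket2 below 0.004 m and z of w2 in the frame of pocket2 below -0.0218 m) or (horizontal distance between w2 and pocket3 below 0.004 m and z of w2 in the frame of pocket3 below -0.0218 m)) and contact force between the fingers and w2 below 0.1 N) or (((horizontal distance between w3 and pocket1 below 0.004 m and z of w3 in the frame of pocket1 below -0.0218 m) or (horizontal distance between w3 and pocket2 below 0.004 m and z of w3 in the frame of pocket2 below -0.0218 m) or (horizontal distance between w3 and pocket3 below 0.004 m and z of w3 in the frame of pocket3 below -0.0218 m)) and contact force between the fingers and w3 below 0.1 N) or (((horizontal distance between w4 and pocket1 below 0.004 m and z of w4 in the frame of pocket1 below -0.0218 m) or (horizontal distance between w4 and pocket2 below 0.004 m and z of w4 in the frame of pocket2 below -0.0218 m) or (horizontal distance between w4 and pocket3 below 0.004 m and z of w4 in the frame of pocket3 below -0.0218 m)) and contact force between the fingers and w4 below 0.1 N))), for 0.2 s.
2. a second weight is fully home in another pocket and let go ((((((horizontal distance between w1 and pocket1 below 0.004 m and z of w1 in the frame of pocket1 below -0.0218 m) or (horizontal distance between w1 and pocket2 below 0.004 m and z of w1 in the frame of pocket2 below -0.0218 m) or (horizontal distance between w1 and pocket3 below 0.004 m and z of w1 in the frame of pocket3 below -0.0218 m)) and contact force between the fingers and w1 below 0.1 N) and (((horizontal distance between w2 and pocket1 below 0.004 m and z of w2 in the frame of pocket1 below -0.0218 m) or (horizontal distance between w2 and pocket2 below 0.004 m and z of w2 in the frame of pocket2 below -0.0218 m) or (horizontal distance between w2 and pocket3 below 0.004 m and z of w2 in the frame of pocket3 below -0.0218 m)) and contact force between the fingers and w2 below 0.1 N)) or ((((horizontal distance between w1 and pocket1 below 0.004 m and z of w1 in the frame of pocket1 below -0.0218 m) or (horizontal distance between w1 and pocket2 below 0.004 m and z of w1 in the frame of pocket2 below -0.0218 m) or (horizontal distance between w1 and pocket3 below 0.004 m and z of w1 in the frame of pocket3 below -0.0218 m)) and contact force between the fingers and w1 below 0.1 N) and (((horizontal distance between w3 and pocket1 below 0.004 m and z of w3 in the frame of pocket1 below -0.0218 m) or (horizontal distance between w3 and pocket2 below 0.004 m and z of w3 in the frame of pocket2 below -0.0218 m) or (horizontal distance between w3 and pocket3 below 0.004 m and z of w3 in the frame of pocket3 below -0.0218 m)) and contact force between the fingers and w3 below 0.1 N)) or ((((horizontal distance between w1 and pocket1 below 0.004 m and z of w1 in the frame of pocket1 below -0.0218 m) or (horizontal distance between w1 and pocket2 below 0.004 m and z of w1 in the frame of pocket2 below -0.0218 m) or (horizontal distance between w1 and pocket3 below 0.004 m and z of w1 in the frame of pocket3 below -0.0218 m)) and contact force between the fingers and w1 below 0.1 N) and (((horizontal distance between w4 and pocket1 below 0.004 m and z of w4 in the frame of pocket1 below -0.0218 m) or (horizontal distance between w4 and pocket2 below 0.004 m and z of w4 in the frame of pocket2 below -0.0218 m) or (horizontal distance between w4 and pocket3 below 0.004 m and z of w4 in the frame of pocket3 below -0.0218 m)) and contact force between the fingers and w4 below 0.1 N)) or ((((horizontal distance between w2 and pocket1 below 0.004 m and z of w2 in the frame of pocket1 below -0.0218 m) or (horizontal distance between w2 and pocket2 below 0.004 m and z of w2 in the frame of pocket2 below -0.0218 m) or (horizontal distance between w2 and pocket3 below 0.004 m and z of w2 in the frame of pocket3 below -0.0218 m)) and contact force between the fingers and w2 below 0.1 N) and (((horizontal distance between w3 and pocket1 below 0.004 m and z of w3 in the frame of pocket1 below -0.0218 m) or (horizontal distance between w3 and pocket2 below 0.004 m and z of w3 in the frame of pocket2 below -0.0218 m) or (horizontal distance between w3 and pocket3 below 0.004 m and z of w3 in the frame of pocket3 below -0.0218 m)) and contact force between the fingers and w3 below 0.1 N)) or ((((horizontal distance between w2 and pocket1 below 0.004 m and z of w2 in the frame of pocket1 below -0.0218 m) or (horizontal distance between w2 and pocket2 below 0.004 m and z of w2 in the frame of pocket2 below -0.0218 m) or (horizontal distance between w2 and pocket3 below 0.004 m and z of w2 in the frame of pocket3 below -0.0218 m)) and contact force between the fingers and w2 below 0.1 N) and (((horizontal distance between w4 and pocket1 below 0.004 m and z of w4 in the frame of pocket1 below -0.0218 m) or (horizontal distance between w4 and pocket2 below 0.004 m and z of w4 in the frame of pocket2 below -0.0218 m) or (horizontal distance between w4 and pocket3 below 0.004 m and z of w4 in the frame of pocket3 below -0.0218 m)) and contact force between the fingers and w4 below 0.1 N)) or ((((horizontal distance between w3 and pocket1 below 0.004 m and z of w3 in the frame of pocket1 below -0.0218 m) or (horizontal distance between w3 and pocket2 below 0.004 m and z of w3 in the frame of pocket2 below -0.0218 m) or (horizontal distance between w3 and pocket3 below 0.004 m and z of w3 in the frame of pocket3 below -0.0218 m)) and contact force between the fingers and w3 below 0.1 N) and (((horizontal distance between w4 and pocket1 below 0.004 m and z of w4 in the frame of pocket1 below -0.0218 m) or (horizontal distance between w4 and pocket2 below 0.004 m and z of w4 in the frame of pocket2 below -0.0218 m) or (horizontal distance between w4 and pocket3 below 0.004 m and z of w4 in the frame of pocket3 below -0.0218 m)) and contact force between the fingers and w4 below 0.1 N)))), for 0.2 s.
At the end, for the whole second after the job is handed in: The needle rests (under 10 mm/s) within 4.5 mm up or down of the middle of the bracket's gap; every weight is either fully home in a pocket (collar within about 2 mm of the block's face, axis within 4 mm of the pocket's) or standing upright in the stand (z of pointer in the frame of bracket between -0.0045 and 0.0045 m and velocity of joint pan below 0.01 m/s and not (velocity of joint pan below -0.01 m/s) and (((horizontal distance between w1 and pocket1 below 0.004 m and z of w1 in the frame of pocket1 below -0.0218 m) or (horizontal distance between w1 and pocket2 below 0.004 m and z of w1 in the frame of pocket2 below -0.0218 m) or (horizontal distance between w1 and pocket3 below 0.004 m and z of w1 in the frame of pocket3 below -0.0218 m)) or (z of w1 in the frame of stand below 0.012 m and horizontal distance between w1 and stand below 0.05 m and angle between w1's own z axis and vertical below 0.1 rad)) and (((horizontal distance between w2 and pocket1 below 0.004 m and z of w2 in the frame of pocket1 below -0.0218 m) or (horizontal distance between w2 and pocket2 below 0.004 m and z of w2 in the frame of pocket2 below -0.0218 m) or (horizontal distance between w2 and pocket3 below 0.004 m and z of w2 in the frame of pocket3 below -0.0218 m)) or (z of w2 in the frame of stand below 0.012 m and horizontal distance between w2 and stand below 0.05 m and angle between w2's own z axis and vertical below 0.1 rad)) and (((horizontal distance between w3 and pocket1 below 0.004 m and z of w3 in the frame of pocket1 below -0.0218 m) or (horizontal distance between w3 and pocket2 below 0.004 m and z of w3 in the frame of pocket2 below -0.0218 m) or (horizontal distance between w3 and pocket3 below 0.004 m and z of w3 in the frame of pocket3 below -0.0218 m)) or (z of w3 in the frame of stand below 0.012 m and horizontal distance between w3 and stand below 0.05 m and angle between w3's own z axis and vertical below 0.1 rad)) and (((horizontal distance between w4 and pocket1 below 0.004 m and z of w4 in the frame of pocket1 below -0.0218 m) or (horizontal distance between w4 and pocket2 below 0.004 m and z of w4 in the frame of pocket2 below -0.0218 m) or (horizontal distance between w4 and pocket3 below 0.004 m and z of w4 in the frame of pocket3 below -0.0218 m)) or (z of w4 in the frame of stand below 0.012 m and horizontal distance between w4 and stand below 0.05 m and angle between w4's own z axis and vertical below 0.1 rad))); the robot touches nothing.
It fails at once if the pan is driven down to its overload stop (sunk more than 46 mm) (value of joint pan above 0.046 m).
It fails at once if the limit bracket is shifted by more than 3 mm (distance of bracket from where it was at the start of the episode above 0.003 m).
It fails at once if a bystander (bottles, jar, dish, vial box, marker) is shifted by more than 15 mm or knocked over (distance of any of bottle1, bottle2, vialbox, marker, petri, jar from where it was at the start of the episode above 0.015 m or angle between any of bottle1, bottle2, vialbox, marker, petri, jar's own z axis and vertical above 0.4 rad).
It also fails if it takes over 72 s, if anything falls off the work surface, if the arm or the gripper's body presses on something with over 40 N, if the wrist force passes 120 N, or if a joint passes its speed limit or range.

## Working session

There is one attempt and no reset: what is moved stays moved. The work goes in short steps, Python scripts to look and compute and a tool call to move; the robot and the scene stay as the last step left them, time stands still between calls to the robot, and variables do not carry over. Pictures are saved under pics/ and viewed, at most 10 in all, crops included, and the job is handed in when it is done.

Besides the shell and the picture viewer there is one more tool, called after "Call:" as a command line: name --argument value ..., lists and objects as JSON in quotes. servo_tool: Moves the arm, as the interface text tells. Its arguments: {"type":"object","properties":{"moves":{"type":"array","items":{"type":"array","items":{"type":"array","items":{"type":"number"}}}},"jaw":{"type":"number"}},"required":["moves"]}

```bash
ls; mkdir -p pics; python3 - <<'E'
from station import r
import cv2,numpy as np
s=r.read_state(); print({k:np.round(v,3).tolist() for k,v in s.items()}, r.tcp_to_tips)
for n in("scene","top"):
    d=r.get_image(n); cv2.imwrite(f"pics/{n}0.png",d["pixels"][:,:,::-1]); print(n,d["fx"],d["cx"],d["cy"],np.round(d["view"],4).tolist())
E
```

```text
pics
{'t': 0.0, 'q': [-1.309, 0.384, 0.044, 1.6, -0.018, 1.161, -0.05], 'qd': [0.001, 0.001, -0.0, -0.001, -0.001, 0.001, -0.001], 'joint_efforts': [0.001, -43.345, 1.025, -24.952, 0.011, 0.011, -0.0], 'tool_pos': [228.524, 607.527, 240.873], 'eef_rot': [-0.0, 0.179, 0.984, -0.001], 'ft_force': [0.258, 0.488, 0.657], 'torque': [0.027, 0.041, -0.017], 'gripper_force': 0.0, 'width': 85.453} 11.0
scene 486.82092195527997 322.97039238270156 236.2108272597766 [[0.2865, 0.958, -0.0073, -156.2842], [0.6623, -0.2036, -0.7211, -269.1853], [-0.6923, 0.2018, -0.6928, 1529.4611], [0.0, 0.0, 0.0, 1.0]]
top 449.93280398777574 323.96079687905683 241.04036221957452 [[-0.0154, -0.9997, -0.0214, 19.3297], [-0.9822, 0.0191, -0.1868, 565.6559], [0.1871, 0.0182, -0.9822, 1120.3046], [0.0, 0.0, 0.0, 1.0]]
```

View pics/scene0.png

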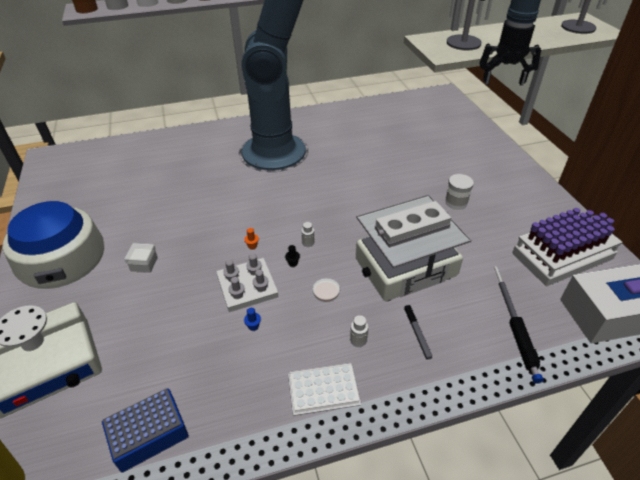

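View pics/top0.png

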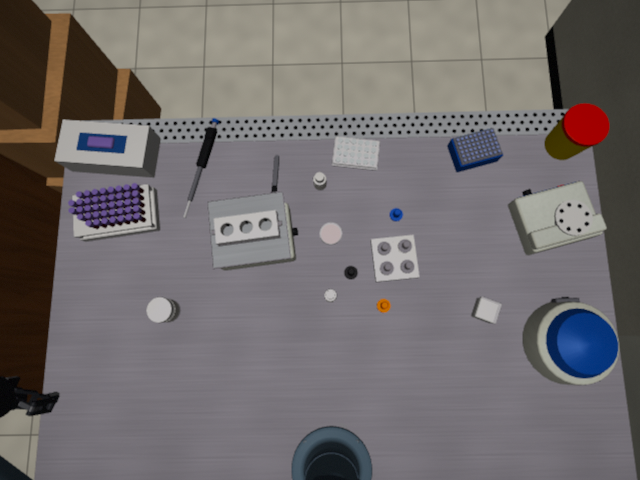

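Candidates (top view):
- Steel weights in the grey stand: (384,248), (405,246), (387,268), (407,266). These fit the description.
- Look-alikes: blue (396,214), black (351,272), orange (384,305). I reject them by colour.
- Pockets: (227,229), (246,227), (265,225).

Next I measure these and check them in a close crop.

```bash
cat > h.py <<'E'
import numpy as np,cv2
from station import r
def ray(d,u,v):
    R=d["view"][:3,:3];t=d["view"][:3,3]
    return -R.T@t, R.T@np.array([(u-d["cx"])/d["fx"],(v-d["cy"])/d["fy"],1.])
def onz(d,u,v,z):
    c,k=ray(d,u,v); return c+k*(z-c[2])/k[2]
def proj(d,p):
    q=d["view"]@np.r_[p,1]; return d["fx"]*q[0]/q[2]+d["cx"],d["fy"]*q[1]/q[2]+d["cy"]
E
python3 - <<'E'
from h import *
T=r.get_image("top");S=r.get_image("scene")
a=T["pixels"][:,:,::-1];b=S["pixels"][:,:,::-1]
g=cv2.cvtColor(a,cv2.COLOR_BGR2GRAY)
# bores: dark blobs in block
m=((g<110)*255).astype('u1')
n,l,st,ce=cv2.connectedComponentsWithStats(m[205:250,215:280])
for i in range(1,n):
    if st[i,4]>25: print('bore',st[i],ce[i]+[215,205],onz(T,*(ce[i]+[215,205]),165).round(1))
def crop(im,x,y,w,h,k): return cv2.resize(im[y:y+h,x:x+w],None,fx=k,fy=k,interpolation=cv2.INTER_CUBIC)
o=np.zeros((600,800,3),'u1')
o[:300,:400]=crop(a,365,225,66,50,6)[:300,:396].repeat(1,1) if 0 else cv2.resize(a[225:285,360:440],(400,300),interpolation=2)
o[:300,400:]=cv2.resize(a[195:255,210:290],(400,300),interpolation=2)
o[300:,:400]=cv2.resize(b[250:310,210:290],(400,300),interpolation=2)
o[300:,400:]=cv2.resize(b[230:305,385:485],(400,300),interpolation=2)
cv2.imwrite("pics/c1.png",o)
E
```

```text
bore [44 13 11 10 43] [262.76744186 221.1627907 ] [595.7 152.5 165. ]
bore [25 16 11 10 42] [243.69047619 224.02380952] [589.7 198.1 165. ]
bore [ 6 18 11 11 49] [224.51020408 226.85714286] [583.7 243.8 165. ]
bore [  2  20  63  21 194] [250.62886598 239.69587629] [551.3 180.9 165. ]
```

View pics/c1.png

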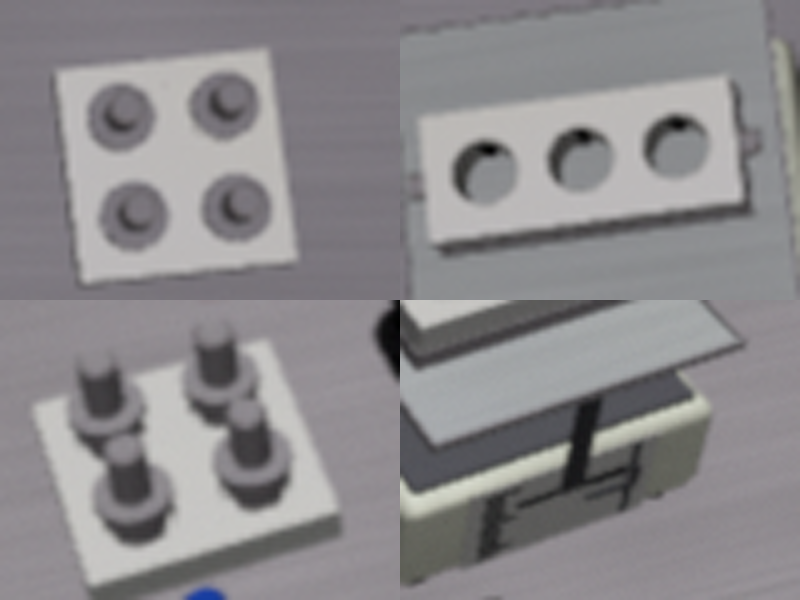

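The crop confirms four bare steel weights in the grey stand, their tops near (126,108), (232,99), (138,213) and (241,204) in the crop. It also shows the three pockets with their dark cheeks on the +x side, and the needle and bracket at lower right.

```bash
python3 - <<'E'
from h import *
T=r.get_image("top");S=r.get_image("scene")
for x,y in[(485,172),(580,159),(676,147)]: print('pocket',onz(T,210+(x-400)/5,195+y/5,165).round(1))
for c,t in[((121,117),(126,108)),((224,105),(232,99)),((134,216),(138,213)),((236,208),(241,204))]:
    print('w collar',onz(T,360+c[0]/5,225+c[1]/5,36).round(1),'top',onz(T,360+t[0]/5,225+t[1]/5,66).round(1))
for t in[(98,367),(215,335),(127,452),(249,416)]: print('scene top',onz(S,210+t[0]/5,250+(t[1]-300)/5,66).round(1))
c=[onz(T,360+x/5,225+y/5,18) for x,y in[(55,72),(268,48),(298,262),(83,283)]]
print(np.mean(c,0),np.round(c,1).tolist())
b=S["pixels"][:,:,::-1]
cv2.imwrite("pics/c2.png",cv2.resize(b[245:300,400:460],(654,600),interpolation=2))
print(T["view"][:3,:3].T@-T["view"][:3,3])
E
```

```text
pocket [577.4 237.7 165. ]
pocket [582.8 192.4 165. ]
pocket [587.7 146.6 165. ]
w collar [ 546.4 -148.5   36. ] top [ 545.9 -147.7   66. ]
w collar [ 551.8 -202.8   36. ] top [ 549.6 -202.2   66. ]
w collar [ 493.9 -153.2   36. ] top [ 491.6 -151.6   66. ]
w collar [ 497.1 -206.4   36. ] top [ 495.3 -204.1   66. ]
scene top [ 506.9 -206.4   66. ]
scene top [ 502.7 -152.5   66. ]
scene top [ 560.7 -202.1   66. ]
scene top [ 555.7 -147.4   66. ]
[ 522.89024725 -178.66164338   18.        ] [[574.7, -116.3, 18.0], [585.6, -230.8, 18.0], [470.2, -240.5, 18.0], [461.1, -127.0, 18.0]]
[ 346.25257205  -11.84880257 1206.39607546]
```

View pics/c2.png

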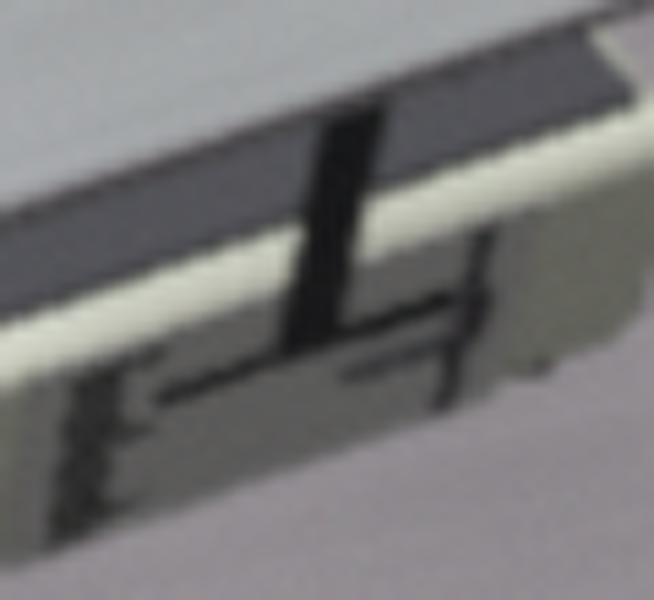

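The crop shows the needle as a dark line from (160,400) to (450,300), with a greyish prong below it at about (390,365).

Next I turn the tool so it closes along the scale's x, and move over the stand.

Call:
servo_tool --moves '[[[0,0,0,0.1833],[0,0,0,0.1833],[0,0,0,0.1833],[0,0,0,0.1833],[0,0,0,0.1833],[0,0,0,0.1833],[-0.03,0.0075,0,0],[-0.058,0.0146,0,0]]]' --jaw 0.042

```text
t: 1.3
tool_pos: [258.8, 525.0, 242.2]
eef_rot: [-0.0, 0.665, 0.747, 0.001]
ft_force: [1.3, -0.6, 0.8]
width: 41.9
gripper_force: 0.0
```

Call:
servo_tool --moves '[[[-0.058,0.0146,0,0],[-0.058,0.0146,0,0],[-0.058,0.0146,0,0],[-0.058,0.0146,0,0],[-0.058,0.0146,0,0],[-0.058,0.0146,0,0],[-0.058,0.0146,0,0],[-0.058,0.0146,0,0]]]'

```text
t: 2.3
tool_pos: [428.7, 73.4, 242.7]
eef_rot: [-0.0, 0.667, 0.745, 0.001]
ft_force: [1.0, 1.1, -0.6]
width: 42.2
gripper_force: 0.0
```

Call:
servo_tool --moves '[[[-0.058,0.0146,0,0],[-0.058,0.0146,0,0],[-0.058,0.0146,0,0],[-0.05,0.013,0,0],[-0.03,0.008,0,0],[0,0,0,0],[0,0,0,0]]]'

```text
t: 3.18
tool_pos: [520.5, -169.0, 242.0]
eef_rot: [-0.001, 0.666, 0.746, 0.0]
ft_force: [-0.1, 0.8, -0.4]
width: 41.9
gripper_force: 0.0
```

```bash
python3 - <<'E'
from h import *
d=r.get_image("wrist"); s=r.read_state()
print(d["fx"],d["cx"],d["cy"],d["view"].round(4).tolist(),s["tool_pos"],s["eef_rot"],s["ft_force"],s["width"],s["t"])
cv2.imwrite("pics/w1.png",d["pixels"][:,:,::-1])
E
```

```text
371.64829954431775 315.39079308300074 236.8561337463178 [[0.9938, 0.1109, -0.0004, -497.34], [0.1067, -0.9553, 0.2758, -252.8159], [0.0302, -0.2741, -0.9612, 317.4268], [0.0, 0.0, 0.0, 1.0]] [ 520.56948926 -168.32750336  241.95565354] [-7.53495089e-04  6.65943065e-01  7.46002124e-01  3.11731249e-04] [-1.40614609  0.72755723 -0.43087014] 41.71420364342185 3.225
```

View pics/w1.png

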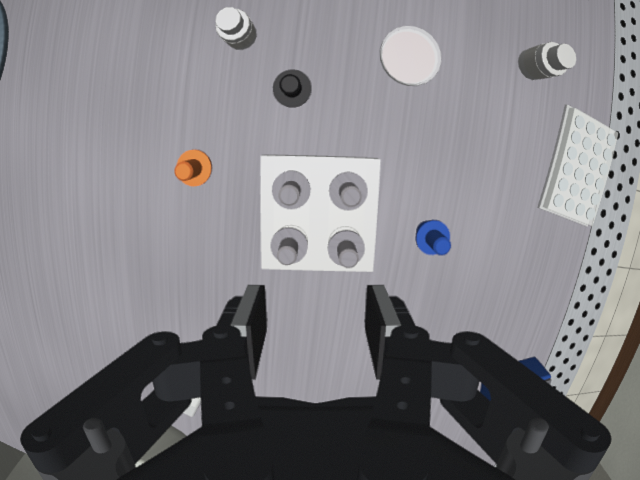

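The wrist view shows the stand with stem tops near (290,193), (350,194), (288,254) and (347,256). The black, orange and blue look-alikes stand well apart from it.

```bash
cat >> h.py <<'E'
def wray(d,u,v):
    R=d["view"][:3,:3];t=d["view"][:3,3]
    a=np.array([u-d["cx"],v-d["cy"]]);rr=np.hypot(*a);th=rr/d["fx"]
    return -R.T@t,R.T@np.r_[a/max(rr,1e-9)*np.sin(th),np.cos(th)]
def wonz(d,u,v,z):
    c,k=wray(d,u,v); return c+k*(z-c[2])/k[2]
E
python3 - <<'E'
from h import *
d=r.get_image("wrist");im=d["pixels"]
g=cv2.cvtColor(im,cv2.COLOR_RGB2GRAY)
m=((g<190)*255).astype('u1'); m[:160]=0;m[268:]=0;m[:,:264]=0;m[:,374:]=0
n,l,st,ce=cv2.connectedComponentsWithStats(m)
for i in range(1,n):
    if st[i,4]<300: continue
    x,y,w,h,_=st[i]; print(st[i].tolist(),ce[i].round(1), 'collar@36', wonz(d,x+w/2-.5,y+w/2-.5,36).round(1))
    sub=g[y:y+h,x:x+w]
for p in[(290,193),(350,194),(288,254),(347,256)]: print('top',wonz(d,*p,66).round(1))
c=[wonz(d,*p,18) for p in[(261,155),(380,158),(373,272),(262,269)]]; print('stand',np.mean(c,0))
cv2.imwrite("pics/w1c.png",cv2.resize(im[150:280,255:385,::-1],(600,600),interpolation=2))
E
```

```text
[272, 171, 39, 39, 1176] [290.7 190.1] collar@36 [ 495.1 -153.1   36. ]
[329, 172, 39, 39, 1168] [347.6 191.4] collar@36 [ 547.4 -148.    36. ]
[270, 227, 38, 39, 1119] [288.5 245.8] collar@36 [ 497.9 -206.6   36. ]
[327, 231, 38, 37, 1108] [345.4 248.6] collar@36 [ 552.6 -204.4   36. ]
top [ 496.  -150.9   66. ]
top [ 546.2 -146.    66. ]
top [ 499.3 -204.9   66. ]
top [ 551.1 -200.9   66. ]
stand [ 524.17614387 -177.90921808   18.        ]
```

View pics/w1c.png

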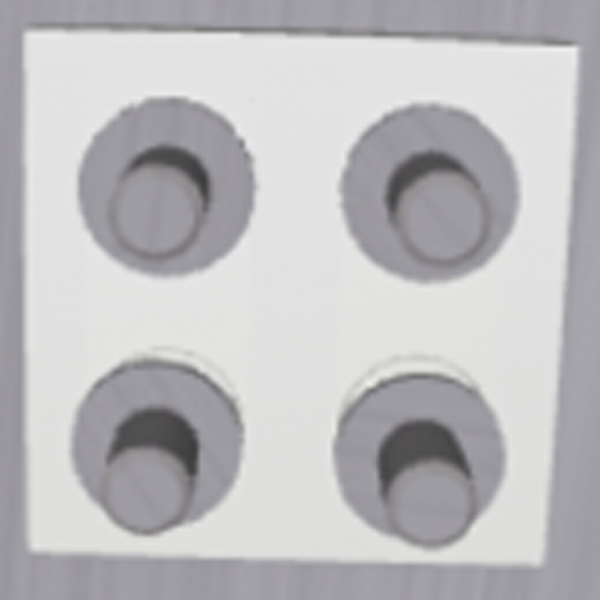

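Call:
servo_tool --moves '[[[0.0185,-0.0234,0,0],[0,0,0.045,0],[0,0,0.055,0],[0,0,0.045,0],[0,0,0.026,0],[0,0,0,0],[0,0,0,0]]]'

```text
t: 4.15
tool_pos: [496.5, -153.7, 72.4]
eef_rot: [0.001, 0.666, 0.746, 0.001]
ft_force: [-0.1, -0.8, 1.2]
width: 42.0
gripper_force: 0.0
```

```bash
python3 - <<'E'
from h import *
d=r.get_image("wrist"); s=r.read_state(); print(s["tool_pos"],s["ft_force"])
cv2.imwrite("pics/w2.png",d["pixels"][:,:,::-1])
E
```

```text
[ 496.91033288 -153.96798282   72.83256341] [ 0.21643112 -0.18439994 -0.22615184]
```

View pics/w2.png

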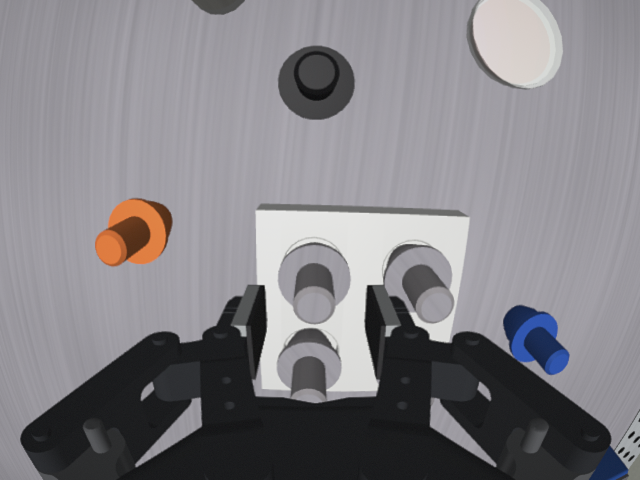

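The stem top at (314,304) is centred between the pads, and the neighbouring weights are clear. I go down, close and lift.

Call:
servo_tool --moves '[[[0,0,0.015,0],[0,0,0.0065,0],[0,0,0,0]]]'

```text
t: 4.58
tool_pos: [494.8, -154.0, 49.1]
eef_rot: [-0.001, 0.667, 0.745, -0.0]
ft_force: [0.3, -0.4, -0.8]
width: 42.3
gripper_force: 0.0
```

Call:
servo_tool --moves '[[[0,0,0,0],[0,0,0,0],[0,0,0,0],[0,0,0,0]]]' --jaw 0.01

```text
t: 5.08
tool_pos: [495.8, -154.5, 50.1]
eef_rot: [0.0, 0.667, 0.745, 0.0]
ft_force: [0.0, 0.4, 1.7]
width: 16.3
gripper_force: 58.6
```

Call:
servo_tool --moves '[[[0,0,-0.01,0],[0,0,-0.04,0],[0,0,-0.06,0],[0,0,-0.06,0],[0,0,-0.02,0],[0,0,0,0],[0,0,0,0]]]'

```text
t: 5.95
tool_pos: [494.1, -153.6, 238.3]
eef_rot: [-0.001, 0.667, 0.745, -0.001]
ft_force: [0.1, 0.1, -1.5]
width: 16.2
gripper_force: 59.0
```

```bash
python3 - <<'E'
from h import *
d=r.get_image("wrist"); s=r.read_state(); print(s["tool_pos"],s["ft_force"],s["t"])
R=cv2.resize(d["pixels"][240:420,190:440,::-1],(800,576),interpolation=2)
cv2.imwrite("pics/w3.png",R)
E
```

```text
[ 493.85627735 -153.62863074  237.94207752] [ 0.42634317  0.11185716 -2.6092313 ] 6.0
```

View pics/w3.png

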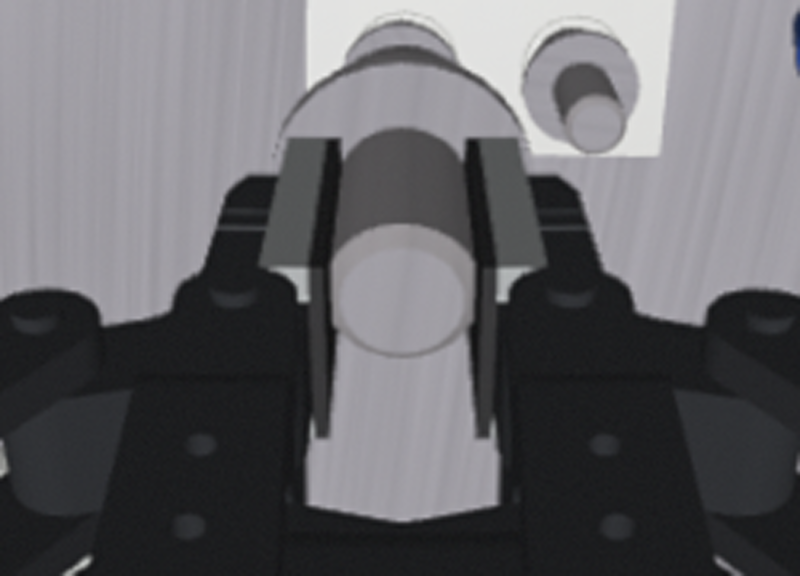

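The weight is held upright and squarely between the pads, with the stem top at crop (402,291). I carry it to a hover beside pocket 1, so the wrist camera sees the mouths ahead.

Call:
servo_tool --moves '[[[0.02,0.012,-0.01,0],[0.045,0.026,-0.01,0],[0.05,0.029,-0.01,0],[0.05,0.029,0,0],[0.0376,0.022,0,0],[0.015,0.009,0,0],[0,0,0,0],[0,0,0,0]]]'

```text
t: 7.0
tool_pos: [596.6, 72.8, 269.1]
eef_rot: [0.0, 0.668, 0.744, -0.001]
ft_force: [0.2, -0.4, -1.8]
width: 16.2
gripper_force: 59.0
```

```bash
cat >> h.py <<'E'
def stem_off(d,s,u,v):   # held stem-top px -> offset from TCP, world xy
    return wonz(d,u,v,s["tool_pos"][2]+16)[:2]-s["tool_pos"][:2]
E
python3 - <<'E'
from h import *
d=r.get_image("wrist"); s=r.read_state(); print(s["tool_pos"],s["ft_force"],s["t"])
print('stem off',stem_off(d,s,315.6,330.9))
im=d["pixels"][:,:,::-1];g=cv2.cvtColor(im,cv2.COLOR_BGR2GRAY)
n,l,st,ce=cv2.connectedComponentsWithStats(((g>205)*255).astype('u1'))
for i in range(1,n):
    if st[i,4]>1500: print(st[i],ce[i])
cv2.imwrite("pics/w4.png",im)
E
```

```text
[596.759204    72.69499347 269.50698871] [-0.65338198 -0.55202321 -1.76034113] 7.05
stem off [-1.30371757  1.77853249]
[  267     0   100   173 12508] [316.44851295  86.36048929]
[ 453  294   68   67 2297] [486.08663474 324.24379626]
```

View pics/w4.png

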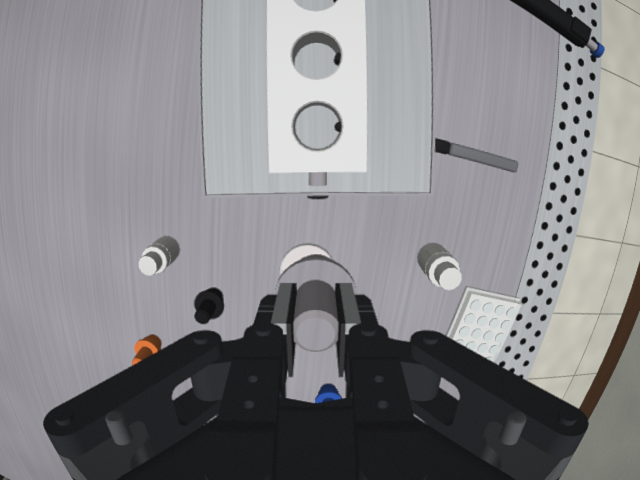

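Pocket 1's mouth is at (317,127) and pocket 2's at (317,55), both lined up with the held stem at (316,331).

```bash
python3 - <<'E'
from h import *
d=r.get_image("wrist"); s=r.read_state(); P=s["tool_pos"]; print(P)
g=cv2.cvtColor(d["pixels"],cv2.COLOR_RGB2GRAY)
# refine held stem top
m=((g>205)*255).astype('u1')[:180,262:372]
cs,h=cv2.findContours(m,cv2.RETR_CCOMP,cv2.CHAIN_APPROX_NONE)
off=stem_off(d,s,316,331)
for c,hh in zip(cs,h[0]):
    if hh[3]>=0 and cv2.contourArea(c)>300:
        pts=np.array([wonz(d,u+262,v,165)[:2] for u,v in cv2.convexHull(c)[:,0].astype(float)])
        A=np.c_[2*pts,np.ones(len(pts))];q=np.linalg.lstsq(A,(pts**2).sum(1),rcond=None)[0]
        rad=np.sqrt(q[2]+q[0]**2+q[1]**2); D=q[:2]-P[:2]
        D2=D-off; X=np.array([-.113,.9936]);Y=np.array([.9936,.113])
        print('pocket',q[:2].round(1),'r',rad.round(2),'move TCP',(D@X).round(1),(D@Y).round(1),'move w/off',(D2@X).round(1),(D2@Y).round(1))
E
```

```text
[596.90225778  72.95797322 269.74735161]
pocket [588.4 147. ] r 16.89 move TCP 74.5 -0.1 move w/off 73.2 0.9
pocket [583.  192.9] r 16.98 move TCP 120.7 -0.3 move w/off 119.4 0.8
```

Call:
servo_tool --moves '[[[0.03,0.0003,0,0],[0.0437,0,0,0],[0,0,0.03,0],[0,0,0.02,0],[0,0,0.012,0],[0,0,0.0075,0],[0,0,0.005,0],[0,0,0,0]]]'

```text
t: 8.1
tool_pos: [589.6, 148.4, 195.3]
eef_rot: [0.0, 0.667, 0.745, -0.001]
ft_force: [-1.9, -1.8, -1.1]
width: 16.3
gripper_force: 59.0
```

Call:
servo_tool --moves '[[[0,0,0,0],[0,0,0,0]]]'

```text
t: 8.35
tool_pos: [589.6, 148.6, 195.6]
eef_rot: [0.0, 0.667, 0.745, -0.0]
ft_force: [-1.8, -2.4, -1.2]
width: 16.2
gripper_force: 59.0
```

Call:
servo_tool --moves '[[[0,0,0,0]]]'

```text
t: 8.48
tool_pos: [589.6, 148.6, 195.4]
eef_rot: [0.0, 0.667, 0.745, -0.0]
ft_force: [-1.6, -3.4, -1.3]
width: 16.5
gripper_force: 59.0
```

Call:
servo_tool --moves '[[[0,0,0,0]]]'

```text
t: 8.6
tool_pos: [589.6, 148.6, 195.3]
eef_rot: [0.0, 0.667, 0.745, -0.0]
ft_force: [-0.6, -3.1, -0.2]
width: 16.3
gripper_force: 59.0
```

Call:
servo_tool --moves '[[[-0.0022,-0.0008,0,0],[0,0,0,0]]]'

```text
t: 8.85
tool_pos: [589.5, 148.1, 195.6]
eef_rot: [-0.0, 0.667, 0.745, 0.001]
ft_force: [-0.1, -0.3, -1.1]
width: 15.9
gripper_force: 59.0
```

Call:
servo_tool --moves '[[[0,0,0,0]]]'

```text
t: 8.98
tool_pos: [589.4, 148.1, 195.5]
eef_rot: [0.0, 0.666, 0.746, 0.001]
ft_force: [0.2, -0.5, -1.7]
width: 16.1
gripper_force: 59.0
```

Call:
servo_tool --moves '[[[0,0,0,0]]]'

```text
t: 9.1
tool_pos: [589.4, 148.0, 195.5]
eef_rot: [0.0, 0.666, 0.746, 0.001]
ft_force: [-0.5, 0.3, -1.8]
width: 16.3
gripper_force: 59.0
```

The weight is free in the bore, with about −1.7 N vertical and no side load. I push it down gently.

Call:
servo_tool --moves '[[[0,0,0.004,0],[0,0,0.004,0],[0,0,0.004,0],[0,0,0.004,0],[0,0,0,0],[0,0,0,0]]]'

```text
t: 9.85
tool_pos: [588.6, 147.1, 179.2]
eef_rot: [-0.0, 0.667, 0.745, -0.0]
ft_force: [-2.6, -0.6, 1.7]
width: 16.0
gripper_force: 59.1
```

Call:
servo_tool --moves '[[[0,0,0.004,0],[0,0,0.004,0],[0,0,0.004,0],[0,0,0,0],[0,0,0,0]]]'

```text
t: 10.48
tool_pos: [588.9, 147.1, 167.3]
eef_rot: [-0.0, 0.667, 0.745, -0.0]
ft_force: [-4.8, 0.2, 2.8]
width: 16.1
gripper_force: 59.6
```

Call:
servo_tool --moves '[[[0,0,0.0035,0],[0,0,0.002,0],[0,0,0,0],[0,0,0,0],[0,0,0,0]]]'

```text
t: 11.1
tool_pos: [588.8, 147.1, 162.0]
eef_rot: [-0.0, 0.667, 0.745, -0.0]
ft_force: [-5.8, 0.8, 4.2]
width: 16.4
gripper_force: 59.6
```

Call:
servo_tool --moves '[[[0,0,0,0]]]'

```text
t: 11.22
tool_pos: [588.8, 147.1, 162.0]
eef_rot: [-0.0, 0.667, 0.745, -0.0]
ft_force: [-5.2, -0.3, 4.7]
width: 16.0
gripper_force: 59.6
```

The stiffness is now 0.3 N/mm, which is the pan spring alone, so the weight is home. I ease back to neutral and release.

Call:
servo_tool --moves '[[[0,0,-0.004,0],[0,0,-0.004,0],[0,0,-0.004,0],[0,0,-0.002,0],[0,0,0,0],[0,0,0,0],[0,0,0,0]]]'

```text
t: 12.1
tool_pos: [588.9, 147.1, 175.5]
eef_rot: [-0.0, 0.667, 0.745, -0.0]
ft_force: [-4.2, -0.5, 0.3]
width: 16.2
gripper_force: 59.5
```

Call:
servo_tool --moves '[[[0,0,0,0],[0,0,0,0],[0,0,0,0],[0,0,0,0]]]' --jaw 0.042

```text
t: 12.6
tool_pos: [589.6, 147.1, 176.1]
eef_rot: [0.0, 0.667, 0.745, 0.0]
ft_force: [0.4, -0.1, -0.8]
width: 41.9
gripper_force: 0.0
```

Call:
servo_tool --moves '[[[0,0,-0.01,0],[0,0,-0.02,0],[0,0,-0.04,0],[0,0,-0.015,0],[0,0,0,0],[0,0,0,0],[0,0,0,0],[0,0,0,0]]]'

```text
t: 13.6
tool_pos: [588.4, 147.0, 259.6]
eef_rot: [-0.0, 0.667, 0.745, -0.001]
ft_force: [0.1, 0.7, 0.2]
width: 41.6
gripper_force: 0.0
```

```bash
python3 - <<'E'
from h import *
d=r.get_image("wrist"); s=r.read_state(); print(s["tool_pos"],s["ft_force"],s["t"])
cv2.imwrite("pics/w5.png",d["pixels"][:,:,::-1])
for n in("scene","top"): cv2.imwrite(f"pics/{n}5.png",r.get_image(n)["pixels"][:,:,::-1])
E
```

```text
[588.62729784 147.03184567 259.8854579 ] [0.28464194 1.89533381 0.57402176] 13.65
```

Call:
servo_tool --moves '[[[-0.03,-0.008,0,0],[-0.058,-0.015,0,0],[-0.058,-0.015,0,0],[-0.058,-0.015,0,0],[-0.0545,-0.0142,0,0],[-0.03,-0.007,0,0],[0,0,0.04,0],[0,0,0.055,0]]]'

```text
t: 14.75
tool_pos: [549.4, -149.0, 166.6]
eef_rot: [0.002, 0.667, 0.745, 0.002]
ft_force: [1.2, 0.4, 0.1]
width: 42.2
gripper_force: 0.0
```

Call:
servo_tool --moves '[[[0,0,0.05,0],[0,0,0.03,0],[0,0,0,0],[0,0,0,0],[0,0,0,0]]]'

```text
t: 15.38
tool_pos: [549.0, -148.3, 87.7]
eef_rot: [0.002, 0.667, 0.745, 0.001]
ft_force: [0.2, 0.2, 0.5]
width: 42.1
gripper_force: 0.0
```

```bash
python3 - <<'E'
from h import *
d=r.get_image("wrist"); s=r.read_state(); print(s["tool_pos"],s["ft_force"],s["t"])
g=cv2.cvtColor(d["pixels"],cv2.COLOR_RGB2GRAY)
# stem-top disc: brightish grey with dark rim below stem; print rows through the jaws
e=cv2.HoughCircles(cv2.GaussianBlur(g[250:400,265:366],(3,3),0),cv2.HOUGH_GRADIENT,1,20,param1=80,param2=12,minRadius=14,maxRadius=26)
if e is not None:
    for u,v,q in e[0][:5]: print(u+265,v+250,q, wonz(d,u+265,v+250,66).round(1))
E
```

```text
[ 548.84012142 -148.1419237    87.58007388] [ 0.1902914   0.17548935 -0.11338064] 15.425
313.5 290.5 18.2 [ 547.1 -148.    66. ]
307.5 353.5 25.4 [ 547.9 -182.6   66. ]
313.5 270.5 16.8 [ 546.  -138.3   66. ]
312.5 382.5 18.0 [ 552.3 -200.8   66. ]
```

Call:
servo_tool --moves '[[[0,-0.0015,0.015,0],[0,0,0.015,0],[0,0,0.005,0],[0,0,0,0],[0,0,0,0]]]'

```text
t: 16.05
tool_pos: [546.1, -148.2, 50.9]
eef_rot: [0.0, 0.667, 0.745, 0.0]
ft_force: [0.7, 0.9, 0.5]
width: 41.9
gripper_force: 0.0
```

Call:
servo_tool --moves '[[[0,0,0,0],[0,0,0,0],[0,0,0,0],[0,0,0,0],[0,0,-0.01,0],[0,0,-0.045,0],[0,0,-0.06,0],[0,0,-0.06,0]]]' --jaw 0.01

```text
t: 17.05
tool_pos: [544.4, -147.6, 226.6]
eef_rot: [-0.001, 0.667, 0.745, -0.001]
ft_force: [1.3, 1.2, -2.1]
width: 16.2
gripper_force: 58.8
```

Call:
servo_tool --moves '[[[0.02,0.005,-0.04,0],[0.045,0.01,0,0],[0.058,0.013,0,0],[0.058,0.013,0,0],[0.058,0.013,0,0],[0.055,0.0124,0,0],[0.0306,0.007,0,0],[0.01,0.002,0,0]]]'

```text
t: 18.05
tool_pos: [582.2, 196.1, 264.6]
eef_rot: [-0.001, 0.665, 0.747, -0.001]
ft_force: [1.0, -0.8, -2.2]
width: 16.2
gripper_force: 58.9
```

Call:
servo_tool --moves '[[[0,0,0,0],[0,0,0,0],[0,0,0,0]]]'

```text
t: 18.42
tool_pos: [583.8, 190.2, 266.0]
eef_rot: [0.0, 0.668, 0.744, -0.0]
ft_force: [0.1, -0.3, -2.8]
width: 16.0
gripper_force: 58.9
```

```bash
python3 - <<'E'
from h import *
d=r.get_image("wrist"); s=r.read_state(); print(s["tool_pos"],s["ft_force"],s["t"])
g=cv2.cvtColor(d["pixels"],cv2.COLOR_RGB2GRAY)
e=cv2.HoughCircles(cv2.GaussianBlur(g[290:370,280:350],(3,3),0),cv2.HOUGH_GRADIENT,1,20,param1=80,param2=12,minRadius=17,maxRadius=26)
if e is not None:
    for u,v,q in e[0][:3]: print(u+280,v+290,q, stem_off(d,s,u+280,v+290))
cv2.imwrite("pics/w6.png",d["pixels"][:,:,::-1])
E
```

```text
[583.85003652 190.80658914 266.00065446] [ 0.23337757 -0.1002582  -1.64296672] 18.475
314.5 336.5 25.4 [-1.3248431  -1.58756778]
311.5 361.5 21.0 [ -1.26479123 -12.90456805]
```

Call:
servo_tool --moves '[[[0.0022,0,0,0],[0,0,0.03,0],[0,0,0.02,0],[0,0,0,0],[0,0,0,0],[0,0,0,0]]]'

```text
t: 19.23
tool_pos: [584.4, 195.2, 217.0]
eef_rot: [0.001, 0.667, 0.745, 0.001]
ft_force: [-0.4, -0.6, -2.3]
width: 16.1
gripper_force: 58.9
```

```bash
python3 - <<'E'
from h import *
P=[]
for i in range(4):
    d=r.get_image("wrist"); s=r.read_state(); P.append(s["tool_pos"])
print(np.mean(P,0))
g=cv2.cvtColor(d["pixels"],cv2.COLOR_RGB2GRAY)
m=cv2.imread("pics/w3.png"); 
# stem-bottom-edge of the held top disc: compare with first weight via column profile
print(g[300:365:2,314:318].mean(1).round().tolist())
E
```

```text
[584.01548247 195.19422624 216.69394868]
[78.0, 77.0, 77.0, 78.0, 78.0, 76.0, 116.0, 144.0, 143.0, 142.0, 148.0, 150.0, 150.0, 150.0, 150.0, 149.0, 149.0, 147.0, 146.0, 146.0, 147.0, 148.0, 150.0, 150.0, 150.0, 150.0, 124.0, 76.0, 72.0, 124.0, 137.0, 137.0, 146.0]
```

Call:
servo_tool --moves '[[[-0.0019,-0.0003,0,0],[0,0,0.01,0],[0,0,0.01,0],[0,0,0.008,0],[0,0,0,0],[0,0,0,0]]]'

```text
t: 20.18
tool_pos: [582.4, 193.1, 187.3]
eef_rot: [-0.001, 0.667, 0.745, -0.001]
ft_force: [-1.3, -1.0, -3.3]
width: 16.1
gripper_force: 59.0
```

Call:
servo_tool --moves '[[[0,0,0,0]]]'

```text
t: 20.3
tool_pos: [582.4, 193.1, 187.5]
eef_rot: [-0.001, 0.667, 0.745, -0.001]
ft_force: [-2.0, -0.7, -2.7]
width: 15.9
gripper_force: 59.0
```

Call:
servo_tool --moves '[[[0,0,0,0]]]'

```text
t: 20.42
tool_pos: [582.5, 193.0, 187.6]
eef_rot: [-0.001, 0.667, 0.745, -0.001]
ft_force: [-2.9, -0.4, -2.6]
width: 16.3
gripper_force: 59.0
```

The weight has entered. I push it down to a pan sink of about 31 mm at most.

Call:
servo_tool --moves '[[[0,0,0.004,0],[0,0,0.004,0],[0,0,0.004,0],[0,0,0.004,0],[0,0,0.004,0],[0,0,0,0],[0,0,0,0]]]'

```text
t: 21.3
tool_pos: [583.0, 193.2, 167.6]
eef_rot: [-0.0, 0.667, 0.745, -0.0]
ft_force: [-3.9, -0.7, 1.0]
width: 16.0
gripper_force: 59.6
```

Call:
servo_tool --moves '[[[0,0,0.003,0],[0,0,0.003,0],[0,0,0,0],[0,0,0,0],[0,0,0,0]]]'

```text
t: 21.92
tool_pos: [583.1, 193.2, 161.8]
eef_rot: [-0.0, 0.667, 0.745, -0.0]
ft_force: [-5.4, 0.3, 3.0]
width: 15.9
gripper_force: 59.6
```

Call:
servo_tool --moves '[[[0,0,0.003,0],[0,0,0.003,0],[0,0,0,0],[0,0,0,0],[0,0,0,0]]]'

```text
t: 22.55
tool_pos: [583.1, 193.2, 156.2]
eef_rot: [-0.0, 0.667, 0.745, -0.0]
ft_force: [-5.3, -0.3, 4.8]
width: 15.8
gripper_force: 59.7
```

Call:
servo_tool --moves '[[[0,0,0,0]]]'

```text
t: 22.68
tool_pos: [583.1, 193.2, 156.1]
eef_rot: [-0.0, 0.667, 0.745, -0.0]
ft_force: [-5.7, -0.2, 5.1]
width: 16.4
gripper_force: 59.7
```

Call:
servo_tool --moves '[[[0,0,-0.004,0],[0,0,-0.004,0],[0,0,-0.004,0],[0,0,-0.0025,0],[0,0,0,0],[0,0,0,0],[0,0,0,0]]]'

```text
t: 23.55
tool_pos: [583.2, 193.2, 170.0]
eef_rot: [-0.0, 0.667, 0.745, -0.0]
ft_force: [-3.8, -1.2, -0.1]
width: 16.1
gripper_force: 59.6
```

Call:
servo_tool --moves '[[[0,0,0,0],[0,0,0,0],[0,0,0,0],[0,0,0,0]]]' --jaw 0.042

```text
t: 24.05
tool_pos: [584.0, 193.2, 170.6]
eef_rot: [0.0, 0.667, 0.745, 0.001]
ft_force: [0.6, 0.7, -0.4]
width: 42.2
gripper_force: 0.0
```

Call:
servo_tool --moves '[[[0,0,-0.01,0],[0,0,-0.02,0],[0,0,-0.04,0],[0,0,-0.02,0],[-0.05,0,0,0],[-0.05,0,0,0],[0,0,0,0],[0,0,0,0]]]'

```text
t: 25.05
tool_pos: [594.5, 94.1, 260.7]
eef_rot: [-0.0, 0.667, 0.745, 0.001]
ft_force: [-0.2, 0.1, -0.2]
width: 41.9
gripper_force: 0.0
```

```bash
python3 - <<'E'
from h import *
d=r.get_image("wrist"); s=r.read_state(); print(s["tool_pos"],s["ft_force"],s["t"])
S=r.get_image("scene");T=r.get_image("top")
b=S["pixels"][:,:,::-1]; b0=cv2.imread("pics/scene0.png"); b5=cv2.imread("pics/scene5.png")
o=np.zeros((600,800,3),'u1')
o[:300,:400]=cv2.resize(b0[250:295,405:465],(400,300),interpolation=2)
o[:300,400:]=cv2.resize(b[250:295,405:465],(400,300),interpolation=2)
o[300:,:400]=cv2.resize(b[195:255,370:450],(400,300),interpolation=2)
w=d["pixels"][:,:,::-1]
o[300:,400:]=cv2.resize(w[0:210,180:460],(400,300),interpolation=2)
cv2.imwrite("pics/c7.png",o); cv2.imwrite("pics/scene7.png",b); cv2.imwrite("pics/w7.png",w); cv2.imwrite("pics/top7.png",T["pixels"][:,:,::-1])
E
```

```text
[594.35177688  95.38181696 260.38658542] [0.10247118 0.59986684 0.0989531 ] 25.1
```

View pics/c7.png

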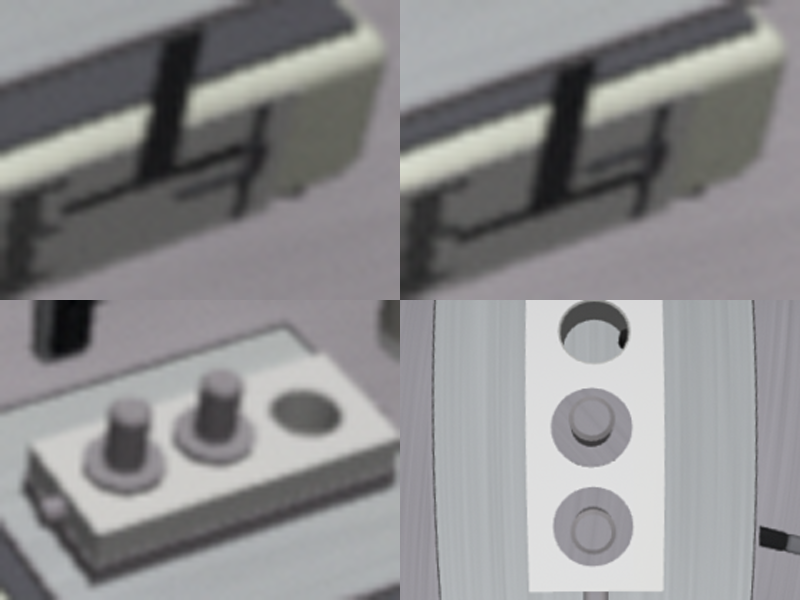

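The crop shows both collars flat on the block. In the scene view the needle now lies over the lower prong and the upper prong is visible above it. At the start the needle covered the upper prong instead. The needle hangs in front of the face, so parallax matters; I work out the geometry before deciding.

```bash
python3 - <<'E'
from h import *
S=r.get_image("scene")
X=np.array([.9936,.113,0]);Yv=np.array([-.113,.9936,0]);C=np.array([583,192.9,0])
def onx(u,v,xs):
    c,k=ray(S,u,v); l=(xs-(c-C)@X)/(k@X); p=c+k*l; return np.round([(p-C)@Yv,p[2]],1)
f=lambda x,y:(405+x/6.667,250+y/6.667)
for nm,x,y in[('needle0 L',70,207),('needle0 R',245,152),('strip bottom0',155,180),('strip top0',182,30),('lowprong L',180,195),('lowprong R',240,178),
   ('needle2 L',55,237),('needle2 R',240,181),('strip bottom2',150,208),('upprong L',190,168),('upprong R',240,155),('face corner top R',262,105),('face corner bot',235,215)]:
    print(nm,[onx(*f(x,y),q).tolist() for q in(75,80,85,90)])
E
```

```text
needle0 L [[-21.5, 44.3], [-25.5, 51.4], [-29.6, 58.6], [-33.6, 65.7]]
needle0 R [[47.4, 40.9], [42.8, 48.1], [38.1, 55.3], [33.5, 62.4]]
strip bottom0 [[11.6, 42.8], [7.3, 50.0], [3.0, 57.1], [-1.4, 64.3]]
strip top0 [[9.5, 116.1], [5.2, 122.6], [0.9, 129.1], [-3.4, 135.6]]
lowprong L [[23.6, 29.7], [19.2, 37.0], [14.8, 44.2], [10.4, 51.5]]
lowprong R [[48.0, 27.4], [43.3, 34.7], [38.7, 42.0], [34.1, 49.3]]
needle2 L [[-25.4, 30.8], [-29.4, 38.1], [-33.4, 45.3], [-37.3, 52.6]]
needle2 R [[48.3, 25.7], [43.6, 33.0], [39.0, 40.3], [34.4, 47.6]]
strip bottom2 [[12.0, 28.3], [7.7, 35.6], [3.4, 42.9], [-0.9, 50.2]]
upprong L [[25.3, 42.7], [20.9, 49.8], [16.5, 57.0], [12.0, 64.2]]
upprong R [[45.5, 40.2], [40.9, 47.4], [36.3, 54.6], [31.7, 61.8]]
face corner top R [[49.8, 63.3], [45.2, 70.3], [40.5, 77.3], [35.9, 84.3]]
face corner bot [[49.7, 7.3], [45.1, 14.7], [40.4, 22.2], [35.8, 29.7]]
```

I need the prong depth, so I take wrist views from in front of the face at two heights.

Call:
servo_tool --moves '[[[0.0045,0.024,0,0],[0.009,0.0485,0,0],[0.009,0.0485,0,0],[0.009,0.0485,0,0],[0.009,0.0485,0,0],[0.0085,0.0465,0,0],[0.0042,0.025,0,0],[0,0,0,0]]]'

```text
t: 26.25
tool_pos: [876.6, 180.2, 256.7]
eef_rot: [-0.001, 0.666, 0.746, -0.001]
ft_force: [0.3, -1.4, 0.2]
width: 41.7
gripper_force: 0.0
```

Call:
servo_tool --moves '[[[0,0,0,0],[0,0,0,0],[0,0,0,0]]]'

```text
t: 26.62
tool_pos: [875.7, 179.1, 261.6]
eef_rot: [0.0, 0.667, 0.745, 0.0]
ft_force: [0.1, -0.0, 0.7]
width: 42.1
gripper_force: 0.0
```

```bash
cat >> h.py <<'E'
X=np.array([.9936,.113,0]);Yv=np.array([-.113,.9936,0]);C0=np.array([583,192.9,0])
def W(xs,ys,z): return C0+X*xs+Yv*ys+np.array([0,0,z])
def wproj(d,p):
    q=d["view"]@np.r_[p,1]; q=q[:3]; rr=np.hypot(q[0],q[1]); th=np.arctan2(rr,q[2]); return d["cx"]+d["fx"]*th*q[0]/rr,d["cy"]+d["fx"]*th*q[1]/rr
def rect(d,xs,ys,zs,s=2):   # face plane patch resampled: s px per mm, rows z downwards
    yy,zz=np.meshgrid(np.arange(ys[0],ys[1],1/s),np.arange(zs[1],zs[0],-1/s))
    m=np.array([[wproj(d,W(xs,a,b)) for a,b in zip(A,B)] for A,B in zip(yy,zz)],np.float32)
    return cv2.remap(cv2.cvtColor(d["pixels"],cv2.COLOR_RGB2GRAY),m[...,0],m[...,1],1)
E
python3 - <<'E'
from h import *
d=r.get_image("wrist"); s=r.read_state(); print(s["tool_pos"],s["t"],s["q"].round(2))
V=d["view"];print('cam',(-V[:3,:3].T@V[:3,3]).round(1))
for p in[(88,-30,45),(88,30,45),(76,30,45),(88,0,130)]: print(p,np.round(wproj(d,W(*p)),1))
cv2.imwrite("pics/w8.png",d["pixels"][:,:,::-1])
g=rect(d,80,(-50,60),(0,100),1)
g=cv2.resize(g,(74,50),interpolation=cv2.INTER_AREA)
for i,row in enumerate(g): print(f"{100-2*i:4d}",''.join('@#*+=-. '[min(7,v//26)] for v in row))
E
```

```text
[875.78994886 179.01752878 261.45772278] 26.675 [-0.5   0.98  0.73  0.75 -0.59  1.55  0.08]
cam [866.7 248.8 394.2]
(88, -30, 45) [123.1 194.2]
(88, 30, 45) [118.9 136.8]
(76, 30, 45) [109.3 137.9]
(88, 0, 130) [ 73.5 176.7]
 100 ++++++++++++++++++++++=++++++#########*+++=+++=+++==+==++=+=========+=====
  98   .              .          .*########+.    .                             
  96                             .*########=                                   
  94                              *########=                                   
  92                              *########=                                   
  90                             .*########+                                   
  88                             .*########+...................................
  86                  ...  .......*########+...................................
  84 ............................-*########+......--...--..--..-...--.---------
  82  .. ...... .................-*########+...................................
  80 .-------------------===----==#########*----===-========-==-===========
[... 2424 characters left out ...]
------------------------------------------------------------
  16 ----------.-------.......--------------------...--------------------------
  14 -----------..-..-.............--------------------------------------------
  12 -----------------.---.---.....--------------------------------------------
  10 -------------------------.------..----------------------------------------
   8 --------------------------------------------------------------------------
   6 --------------------------------------------------------------------------
   4 ---------------.----------------------------------------------------------
   2 -------------.----..------------------------------------------------------
```

Call:
servo_tool --moves '[[[0,0,0.03,0],[0,0,0.045,0],[0,0,0.045,0],[0,0,0.025,0],[0,0,0,0],[0,0,0,0],[0,0,0,0],[0,0,0,0]]]'

```text
t: 27.68
tool_pos: [877.3, 178.9, 117.7]
eef_rot: [0.001, 0.667, 0.745, 0.001]
ft_force: [-0.8, -0.4, -0.1]
width: 42.0
gripper_force: 0.0
```

```bash
python3 - <<'E'
from h import *
d=r.get_image("wrist"); s=r.read_state(); print(s["tool_pos"],s["t"])
V=d["view"];print('cam',(-V[:3,:3].T@V[:3,3]).round(1))
np.savez("w9.npz",**d)
g=rect(d,80,(-10,60),(10,80),1)
print(np.percentile(g,[5,25,50,75,95]))
for i,row in enumerate(g): print(f"{80-i:4d}",''.join('@%#*+=-:. '[int(np.clip((int(v)-30)//9,0,9))] for v in row))
E
```

```text
[876.98592889 178.84716521 117.09583278] 27.725
cam [867.9 248.7 250.3]
[  0.   0.  73.  75. 148.]
  80 @@@@@@@@@@@@@@@@@@@@@@@@@@@@@@@@@@@@@@@@@@@@@@@@@@@@@@@@@@@@@@@@@@@@@@
  79 @@@@@@@@@@@@@@@@@@@@@@@@@@@@@@@@@@@@@@@@@@@@@@@@@@@@@@@@@@@@@@@@@@@@@@
  78 @@@@@@@@@@@@@@@@@@@@@@@@@@@@@@@@@@@@@@@@@@@@@@@@@@@@@@@@@@@@@@@@@@@@@@
  77 @@@@@@@@@@@@@@@@@@@@@@@@@@@@@@@@@@@@@@@@@@@@@@@@@@@@@@@@@@@@@@@@@@@@@@
  76 @@@@@@@@@@@@@@@@@@@@@@@@@@@@@@@@@@@@@@@@@@@@@@@@@@@@@@@@@@@@@@@@@@@@@@
  75 @@@@@@@@@@@@@@@@@@@@@@@@@@@@@@@@@@@@@@@@@@@@@@@@@@@@@@@@@@@@@@@@@@@@@@
  74 @@@@@@@@@@@@@@@@@@@@@@@@@@@@@@@@@@@@@@@@@@@@@@@@@@@@@@@@@@@@@@@@@@@@@@
  73 @@@@@@@@@@@@@@@@@@@@@@@@@@@@@@@@@@@@@@@@@@@@@@@@@@@@@@@@@@@@@@@@@@@@@@
  72 @@@@@@@@@@@@@@@@@@@@@@@@@@@@@@@@@@@@@@@@@@@@@@@@@@@@@@@@@@@@@@@@@@@@@@
  71 @@@@@@@@@@@@@@@@@@@@@@@@@@@@@@@@@@@@@@@@@@@@@@@@@@@@@@@@@@@@@@@@@@@@@@
  70 @@@@@@@@@@@@@@@@@@@@@@@@@@@@@@@@@@@@@@@@@@@@@@@@@@@@@@@@@@@@@@@@@@@@@@
  69 @@@@@@@@@@@@@@@@@@@@@@@@@@@@@@@@@@@@@@@@@@@@@@@@@@@@@@@@@@@@@@@@@@@@@@
  68 @@@@@@@@@@@@@@@@@@@@@@@@@@@@@@@@@@@@@@@@@@@@@@@@@@@@@@@@@@@@@@@@@@@@@@
  67 ++*@@@@@
[... 3547 characters left out ...]
+++++=++++=
  20 =====================+=======++===++===++=+=++++++++++%@@@+++=+++++++-
  19 +++++=++==+===+++====++++==++=++++++++++++++++++++++++%@@@*++++++++++:
  18 ============================+=========================****+==========:
  17 .::--:.::::--:.::-::::.::::::..:.::::::.....:::-:::....::.:..::::::::.
  16                                                                       
  15                                                                       
  14                                                                       
  13                                                                       
  12                                                                       
  11
```

```bash
python3 - <<'E'
from h import *
z=np.load("w9.npz"); d9={k:z[k] for k in z.files}
d8=dict(d9); d8["pixels"]=cv2.imread("pics/w8.png")[:,:,::-1].copy()
V=d9["view"].copy(); V[:3,3]=-V[:3,:3]@np.array([866.7,248.8,394.2]); d8["view"]=V
for d in(d8,d9):
    g=rect(d,80,(15,33),(25,70),4).astype(float)   # columns in prong + needle range
    p=g.mean(1); zz=70-np.arange(len(p))/4
    dark=p.max()*0+np.median(p)-p
    pk=[i for i in range(3,len(p)-3) if dark[i]>4 and dark[i]==dark[i-3:i+4].max()]
    print([(zz[i],round(dark[i],1)) for i in pk])
    cam=-d["view"][:3,:3].T@d["view"][:3,3]; print('tan',(cam[2]-46)/((cam-C0)@X-84))
E
```

```text
[(np.float64(52.75), np.float64(21.5)), (np.float64(41.0), np.float64(45.2))]
tan 1.7051824716644304
[(np.float64(69.25), np.float64(71.6)), (np.float64(69.0), np.float64(71.6)), (np.float64(68.75), np.float64(71.6)), (np.float64(68.5), np.float64(71.6)), (np.float64(68.25), np.float64(71.6)), (np.float64(68.0), np.float64(71.6)), (np.float64(67.75), np.float64(71.6)), (np.float64(67.5), np.float64(71.6)), (np.float64(67.25), np.float64(71.6)), (np.float64(67.0), np.float64(71.6)), (np.float64(66.75), np.float64(71.6)), (np.float64(66.5), np.float64(71.6)), (np.float64(66.25), np.float64(71.6)), (np.float64(66.0), np.float64(71.6)), (np.float64(65.75), np.float64(71.6)), (np.float64(65.5), np.float64(71.6)), (np.float64(65.25), np.float64(71.6)), (np.float64(65.0), np.float64(71.6)), (np.float64(64.75), np.float64(71.6)), (np.float64(64.5), np.float64(71.6)), (np.float64(64.25), np.float64(71.6)), (np.float64(64.0), np.float64(71.6)), (np.float64(63.75), np.float64(71.6)), (np.float64(63.5), np.float64(71.6)), (np.float64(54.5), np.float64(32.4)), (np.float64(45.5), np.float64(51.8)), (np.float64(41.5), np.float64(30.7))]
tan 0.994666112816895
```

```bash
python3 - <<'E'
from h import *
z=np.load("w9.npz"); d9={k:z[k] for k in z.files}
d8=dict(d9); d8["pixels"]=cv2.imread("pics/w8.png")[:,:,::-1].copy()
V=d9["view"].copy(); V[:3,3]=-V[:3,:3]@np.array([866.7,248.8,394.2]); d8["view"]=V
for nm,d,ys in(('8 both',d8,(17,33)),('8 needle only',d8,(8.5,14)),('8 prong only',d8,(37,42)),('9 needle',d9,(8.5,14)),('9 prong',d9,(37,42))):
    p=rect(d,80,ys,(34,60),2).mean(1); print(nm,[(60-i/2,int(v)) for i,v in enumerate(p) if v<66])
E
```

```text
8 both [(54.5, 65), (54.0, 60), (53.5, 56), (53.0, 53), (52.5, 52), (52.0, 56), (51.5, 60), (51.0, 65), (45.0, 64), (44.5, 59), (44.0, 53), (43.5, 47), (43.0, 41), (42.5, 37), (42.0, 33), (41.5, 31), (41.0, 30), (40.5, 31), (40.0, 34), (39.5, 40), (39.0, 47), (38.5, 55), (38.0, 62)]
8 needle only [(44.5, 62), (44.0, 57), (43.5, 51), (43.0, 44), (42.5, 39), (42.0, 34), (41.5, 32), (41.0, 33), (40.5, 33), (40.0, 34), (39.5, 39), (39.0, 48), (38.5, 56), (38.0, 64)]
8 prong only [(54.5, 62), (54.0, 58), (53.5, 54), (53.0, 55), (52.5, 57), (52.0, 60), (51.5, 62), (51.0, 65), (41.5, 64), (41.0, 62), (40.5, 60), (40.0, 58), (39.5, 56), (39.0, 54), (38.5, 58), (38.0, 62)]
9 needle [(48.0, 59), (47.5, 44), (47.0, 34), (46.5, 28), (46.0, 22), (45.5, 19), (45.0, 21), (44.5, 31), (44.0, 46), (43.5, 62)]
9 prong [(60.0, 44), (56.0, 60), (55.5, 50), (55.0, 42), (54.5, 36), (54.0, 47), (53.5, 62), (43.0, 62), (42.5, 53), (42.0, 43), (41.5, 37), (41.0, 47), (40.5, 58), (40.0, 65)]
```

Both views agree: the needle rests about 1 mm from the middle of the gap, and a third weight would push it out. Two weights are right, and the arm is clear of everything.

```bash
python3 -c "
from station import r
print(r.read_state()['t'], r.hand_in())"
```

```text
the job is handed in; nothing more can be done
27.725 None
```

I handed the job in at 27.7 s with two weights home in pockets 1 and 2 and two left in the stand; by my measurement the needle rests about 1 mm from the middle of the bracket gap, though the hand-in returned no verdict.

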